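# Bolt the shaft into its carrier

## Robot

A 6-joint arm with a two-finger parallel gripper is mounted at the origin on a cart in front of the work surface, level with it; the furniture and walls round the work are solid. World frame = base frame: x ahead of the robot, y to its left, z up, the work surface at z = 0. Lengths are in m, angles in rad, forces in N, time in s.
With the tool pointing down it reaches from about 0.35 to 0.975 m from the base axis. Payload 17.4 kg.
Tool frame: the origin (TCP) lies at the centre of the arm's flange, where the gripper is bolted on; the fingertips stand 173 mm ahead of it and the grasp point (between the pads) lies 155 mm ahead of it (pinch_z is the distance from the TCP to the grasp point, in m); z points along the fingers, y is the direction in which the jaws open and shut (so a half turn about z gives the same grasp; the last joint's range is limited). The gripper opens to 85 mm and grips with 20 to 120 N. Pads are 22 mm wide; open, the fingers measure 114 mm over their backs; the gripper's body (76 mm by 85 mm) begins 54 mm behind the grasp point. The pads swing forward as they close: fully open they stand 13 mm farther back than shut.
Start: joints at [-1.205, 0.116, 1.442, -0, 1.584, -0.038], TCP at [0.265, -0.621, 0.405] pointing down, gripper open.
Joint ranges: [-2.83, 2.83], [-0.83, 2.19], [0.07, 2.5], [-1.14, 4.28], [0.01, 3], [-2.97, 2.97]. Speed limits (rad/s): [1.89, 1.89, 2.22, 3.14, 3.14, 3.14].

## Interface

Orientations are given as [roll, pitch, yaw] about the fixed x, y, z axes, in that order (R = Rz(yaw) Ry(pitch) Rx(roll)).
In Python, from cell import * gives the robot as it stands. The module is installed in compiled form; this text tells all that it offers.
- The arm moves only by the tool drive_tool, never from a script. Its argument "increments" is a list that holds one entry, the list of rows, each a list of 5 numbers: the shift along the tool's x, y, z in cm, then the turn about the tool's z in rad, then the finger opening in cm, from 0 to 8.54. A call has 1 to 20 rows; each row is the pose to reach, as a shift and turn from the pose commanded when the call began, along the tool's axes at that moment; what a row does not reach only later rows make up. A row lasts 1/10 s, in which the tool goes at most 50 mm and 8.59 degrees, less where a joint would pass 70% of its speed; a pose out of reach is approached as far as the arm can. A call with a gripper value outside its range is refused whole. The fingers move at their own pace and stop on an object; "squeeze" is the grip in N (left out, the last holds). Time passes only in rows, so rows that repeat a pose let the fingers close. It gives the time, the measured TCP pose, the force and the opening at its end, in the units of the state.
- observe(): the state, without advancing time (a new reading comes with each control period).
- get_image(name): name is "scene" or "top"; returns a dict with "image" (480x640x3 uint8, red, green, blue), "fx", "fy", "cx", "cy" (pixels), "world_from_camera" (4x4, takes a point from camera to world coordinates). Camera axes: x right, y up, looking along -z (the intrinsics and any distortion apply to the point x, -y, -z); pixel columns grow to the right and rows downward; lengths in m; the calibration is good to about 2 mm. A picture is of the moment at which its call begins. There is no depth.
- finish_job(): hands the job in, once; it reports no verdict.
The state is a dict: "time": time; "joint_positions": joint angles; "dq": joint speeds; "joint_torque": joint torques, N m; "ee_pos": TCP position; "ee_rot": TCP orientation; "wrist_force": force on the tool from outside, world axes, zero at the start; "ft_torque": the same for the moment, N m; "opening": opening from 0.0 (shut) to 1.0 (fully open).
Only numpy, scipy, OpenCV 4.12 (cv2) and the standard library are available. Lean on these libraries where they do the work, as an engineer would, in place of code of your own. Each camera call takes 0.05 s, during which the arm holds its last target.

## Task

Two identical bench carriers stand on the table; a turned motor shaft lies in the notches of one, the other is empty. Slide the bolt of the loaded carrier fully home across the shaft into its keeper, so that the shaft is locked in. Leave the shaft lying where it is, and leave the empty carrier's bolt alone.

Things in the scene. Friction and masses are not known exactly. Their poses are not given: they have to be found in the camera images.
- loaded_bolt (a joint): Travel in m of the sliding bolt (12 mm rod, axis 42 mm above the table) on the carrier with the shaft: 0 = drawn back, 0.068 = fully home at its end stop with the tip 22 mm inside the keeper (it enters at 0.046); starts at 0 to 0.014. About 2.5 N of friction, no spring: it stays where it is left. Its tip is 98 mm ahead of the knob; straps over bolt and keeper reach 53 mm above the table.
- loaded_bolt_knob (a point): Centre of the top of that bolt's knob, 90 mm above the table; travels with the bolt. Site y is level, the way the bolt slides home; z is up. The knob is an upright round dark steel post, 15 mm thick and straight from 58 to 84 mm above the table; above 55 mm it is free on all sides. The fixed carrier's base plate is 120 x 192 mm, long along y, its centre 81 mm ahead of the knob when drawn back.
- empty_bolt_knob (a point): The same point of the same bolt on the other, identical carrier, which holds no shaft. It is to stay as it is.
- shaft: Turned grey steel motor shaft, stepped, 120 mm long, 15 mm thick, lying loose in the two notches of the loaded carrier, at right angles to its bolt, 127 mm ahead of the drawn-back knob; origin mid-length on its underside, 16 mm above the table, y along its length. (A second such shaft lies on the bare table and plays no part.)
Things that resemble listed ones, but are neither listed nor needed, are in the scene too. What is shaped like the shaft but black is not meant.

How it is judged:
At the end, for the whole second after the job is handed in: The loaded carrier's bolt is within 10 mm of its end stop (tip at least 12 mm inside the keeper) and at rest; the shaft lies still within 15 mm of where it was; the empty carrier's knob is within 10 mm of where it was (value of joint loaded_bolt above 0.058 m and velocity of joint loaded_bolt below 0.01 m/s and distance of shaft from where it was at the start of the episode below 0.015 m and distance of empty_bolt_knob from where it was at the start of the episode below 0.01 m and linear speed of shaft below 0.02 m/s); the robot touches nothing.
It fails at once if the empty carrier's bolt is moved by more than 10 mm (distance of empty_bolt_knob from where it was at the start of the episode above 0.01 m).
It fails at once if the shaft is moved by more than 15 mm (distance of shaft from where it was at the start of the episode above 0.015 m).
It also fails if it takes over 29 s, if anything falls off the work surface, if the arm or the gripper's body presses on something with over 40 N, if the wrist force passes 120 N, or if a joint passes its speed limit or range.

## Working session

There is one attempt and no reset: what is moved stays moved. The work goes in short steps, Python scripts to look and compute and a tool call to move; the robot and the scene stay as the last step left them, time stands still between calls to the robot, and variables do not carry over. Pictures are saved under pics/ and viewed, and the job is handed in when it is done.

Besides the shell and the picture viewer there is one more tool, called as name(argument=value, ...), one argument or row to a line, values as JSON. drive_tool: Moves the arm, as the interface text tells. Its arguments: {"type":"object","properties":{"increments":{"type":"array"},"squeeze":{"type":"number"}},"required":["increments"]}

```bash
mkdir -p pics; cat > h.py <<'E'
from cell import *
import numpy as np, cv2
def snap(n,f):
    d=get_image(n); cv2.imwrite(f,d["image"][:,:,::-1]); 
    import pickle; pickle.dump(d,open(f"{n}.pkl","wb")); return d
def load(n):
    import pickle; return pickle.load(open(f"{n}.pkl","rb"))
def px2w(d,u,v,z):
    c=np.array([(u-d["cx"])/d["fx"],-(v-d["cy"])/d["fy"],-1]); T=np.array(d["world_from_camera"])
    r=T[:3,:3]@c; o=T[:3,3]; return o+r*(z-o[2])/r[2]
def w2px(d,p):
    T=np.linalg.inv(d["world_from_camera"]); c=T[:3,:3]@np.array(p)+T[:3,3]
    return d["cx"]+d["fx"]*c[0]/-c[2], d["cy"]-d["fy"]*c[1]/-c[2]
E
python3 - <<'E'
from h import *
for n in("top","scene"):
    d=snap(n,f"pics/{n}0.png"); print({k:v for k,v in d.items() if k!="image"})
print(observe())
E
```

```text
{'fx': 509.06561652265606, 'fy': 509.06561652265606, 'cx': 325.0172341299902, 'cy': 236.44589304002875, 'world_from_camera': array([[-0.02069911,  0.99479409, -0.09978114,  0.53570713],
       [-0.99977074, -0.02114234, -0.00338658, -0.01394279],
       [-0.00547855,  0.09968816,  0.99500365,  0.95145003],
       [ 0.        ,  0.        ,  0.        ,  1.        ]])}
{'fx': 538.2053106630937, 'fy': 538.2053106630937, 'cx': 314.0921652097097, 'cy': 237.360497059003, 'world_from_camera': array([[-8.71487131e-01,  3.68800425e-01, -3.23259071e-01,
         2.54282101e-01],
       [-4.90418144e-01, -6.54732218e-01,  5.75165859e-01,
         5.93277162e-01],
       [ 4.73284960e-04,  6.59781758e-01,  7.51457123e-01,
         8.78005568e-01],
       [ 0.00000000e+00,  0.00000000e+00,  0.00000000e+00,
         1.00000000e+00]])}
{'time': 0.1, 'joint_positions': array([-1.20477869e+00,  1.16444648e-01,  1.44217203e+00, -1.59791520e-05,
        1.58399958e+00, -3.77929992e-02]), 'dq': array([ 0.00073495, -0.00085727, -0.00245693, -0.00030718,  0.00021078,
       -0.00034315]), 'joint_torque': array([ 2.91506112e-03, -7.33663130e+01, -6.33790112e+01, -1.06250471e-05,
        5.17624168e-03, -1.01589887e-05]), 'ee_pos': array([ 0.26522505, -0.6207281 ,  0.40404785]), 'ee_rot': array([-3.14056918e+00, -2.27092720e-05,  4.03810421e-01]), 'wrist_force': array([-0.47268994, -0.11135442,  0.10963126]), 'ft_torque': array([ 0.00914312, -0.01392689,  0.01446545]), 'opening': 1.0010826779471125}
```

View pics/top0.png

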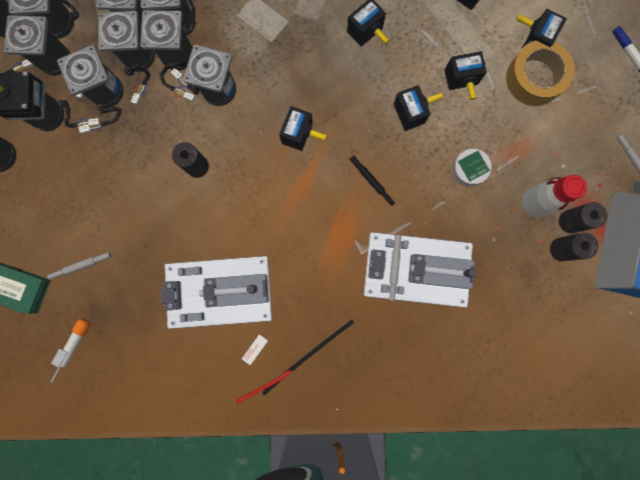

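View pics/scene0.png

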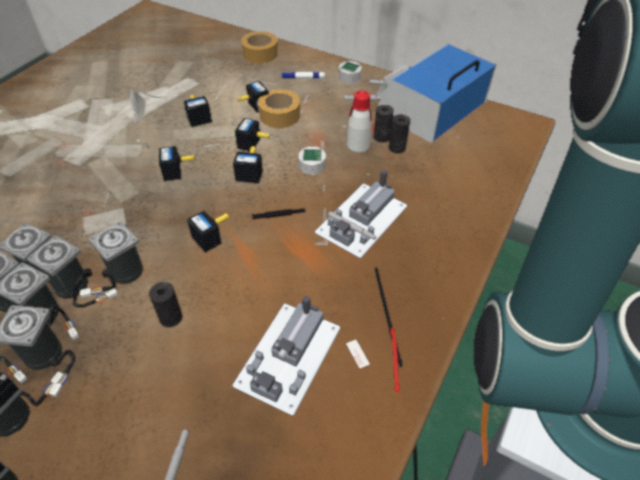

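The top view shows the loaded carrier around (420,270), with the shaft at u≈396 and the knob near (468,270). The empty carrier is at about (217,293). I'll enlarge the loaded one next.

```bash
python3 - <<'E'
from h import *
a=load("top")["image"][220:320,350:490,::-1]; cv2.imwrite("pics/ctop.png",cv2.resize(a,None,fx=5.5,fy=5.5,interpolation=cv2.INTER_CUBIC))
a=load("scene")["image"][160:260,305:425,::-1]; cv2.imwrite("pics/cscene.png",cv2.resize(a,None,fx=6,fy=6,interpolation=cv2.INTER_CUBIC))
E
```

```text
(no output)
```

View pics/ctop.png

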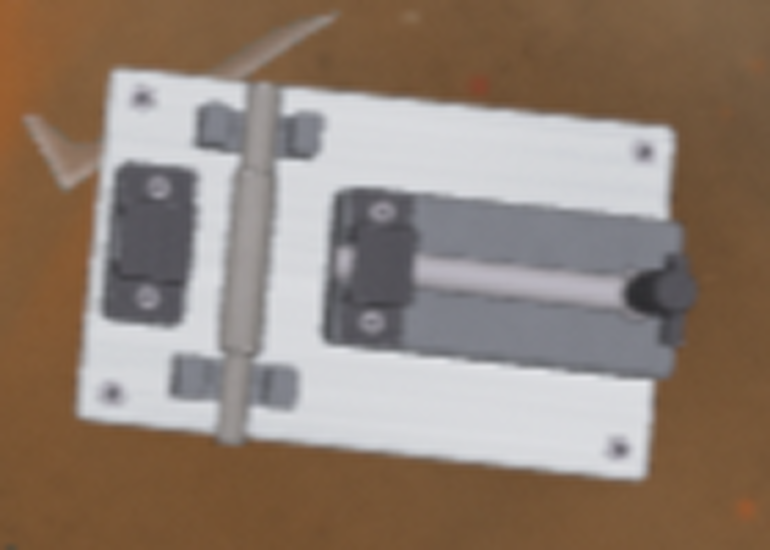

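View pics/cscene.png

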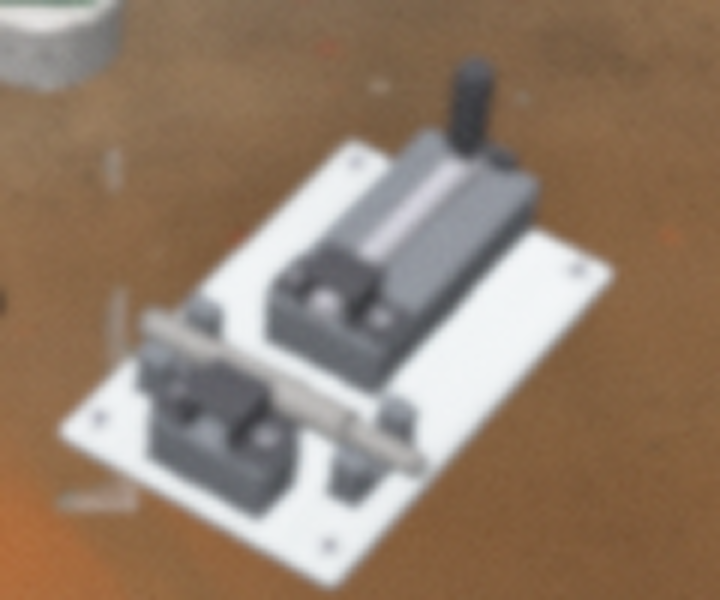

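```bash
python3 - <<'E'
from h import *
d=load("top"); s=load("scene")
P=lambda x,y,z:px2w(d,350+x/5.5-.4,220+y/5.5-.4,z)
c=[P(*p,0.008) for p in((112,70),(675,128),(647,478),(78,418))]
for p in c: print(p.round(4))
print("sides",[np.linalg.norm(c[i]-c[(i+1)%4]).round(4) for i in range(4)])
a=(c[0]+c[3]-c[1]-c[2]); a/=np.linalg.norm(a); print("dir",a, np.arctan2(a[1],a[0])); cen=np.mean(c,axis=0)
print("cen",cen,"drawn knob",cen-0.081*a)
k=P(675,292,.09);print("knob top",k,"scene",px2w(s,305+474/6,160+70/6,.09), "travel",(k-cen)@a+.081)
o=observe();print(o["ee_pos"],o["ee_rot"])
for e in(.0,): print(w2px(d,k))
E
```

```text
[ 0.6362 -0.0946  0.008 ]
[ 0.6125 -0.284   0.008 ]
[ 0.4956 -0.2689  0.008 ]
[ 0.5194 -0.0798  0.008 ]
sides [np.float64(0.1909), np.float64(0.1179), np.float64(0.1906), np.float64(0.1178)]
dir [0.12457327 0.99221041 0.        ] 1.4458985908981363
cen [ 0.5659507  -0.18183463  0.008     ] drawn knob [ 0.55586026 -0.26220367  0.008     ]
knob top [ 0.55541588 -0.25805227  0.09      ] scene [ 0.5538999  -0.25101803  0.09      ] travel 0.0040637110875751115
[ 0.26522505 -0.6207281   0.40404785] [-3.14056918e+00 -2.27092720e-05  4.03810421e-01]
(np.float64(472.32727272727277), np.float64(272.69090909090914))
```

```bash
python3 - <<'E'
from h import *
from scipy.spatial.transform import Rotation as R
o=observe();r=R.from_euler("xyz",o["ee_rot"])
for z in(.40,.3): print(r.inv().apply(np.array([.556,-.256,z])-o["ee_pos"])*100)
E
```

```text
[ 41.06988062 -22.11361349   0.42835091]
[ 41.06965353 -22.10337873  10.42834567]
```

drive_tool(
  increments=[
    [[4.1,-2.2,0,0.1,8.5],[8.2,-4.4,0,0.2,8.5],[12.3,-6.6,0,0.3,8.5],[16.4,-8.8,0,0.4,8.5],[20.5,-11,0,0.5,8.5],[24.6,-13.2,0,0.529,8.5],[28.7,-15.5,0,0.529,8.5],[32.8,-17.7,0,0.529,8.5],[36.9,-19.9,0,0.529,8.5],[41.1,-22.1,0,0.529,8.5],[41.1,-22.1,5,0.529,6],[41.1,-22.1,10,0.529,6],[41.1,-22.1,10.4,0.529,6],[41.1,-22.1,10.4,0.529,6],[41.1,-22.1,10.4,0.529,6]],
  ],
  squeeze=20,
)

```text
time: 1.6
ee_pos: [0.5567, -0.2565, 0.3037]
ee_rot: [3.141, -0.003, -0.126]
wrist_force: [0.1, -0.7, -0.1]
opening: 0.7
```

```bash
python3 - <<'E'
from h import *
for n in("top","scene"): d=snap(n,f"pics/{n}1.png")
a=load("scene")["image"][40:280,240:560,::-1]; cv2.imwrite("pics/c1.png",cv2.resize(a,None,fx=2.5,fy=2.5,interpolation=cv2.INTER_CUBIC))
print(observe())
E
```

```text
{'time': 1.7, 'joint_positions': array([-4.73450548e-01,  2.58702722e-02,  1.70159373e+00,  1.52555366e-05,
        1.41045616e+00,  1.22307011e+00]), 'dq': array([ 0.00091029,  0.0005548 ,  0.00999207, -0.00042231, -0.00804725,
       -0.00092255]), 'joint_torque': array([ 9.41782049e-02, -6.23318768e+01, -6.04499102e+01,  3.45189474e-03,
        2.45173252e-02, -2.76615110e-04]), 'ee_pos': array([ 0.55659337, -0.25649717,  0.30365999]), 'ee_rot': array([ 3.14035538, -0.00345782, -0.1257246 ]), 'wrist_force': array([-0.38821119, -0.22727316, -1.04311422]), 'ft_torque': array([ 0.03857432, -0.03261133, -0.0326419 ]), 'opening': 0.7024553960858684}
```

View pics/c1.png

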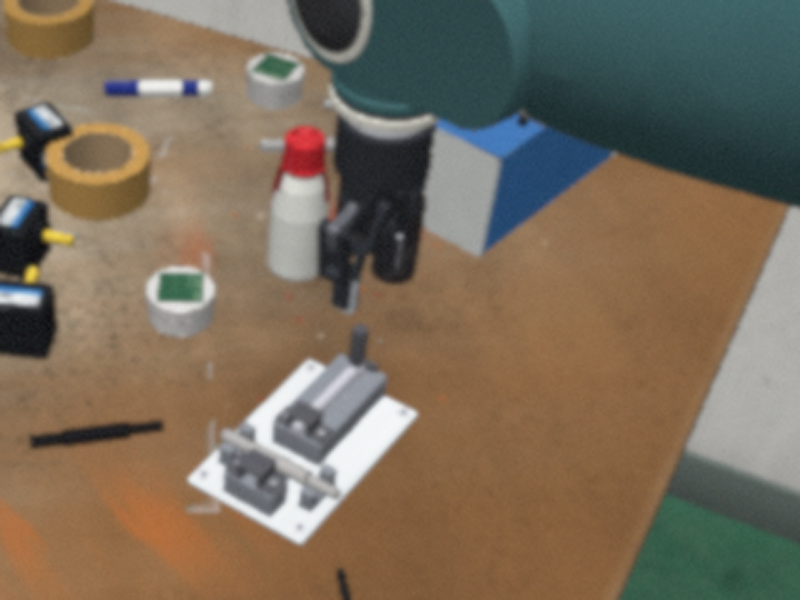

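View pics/top1.png

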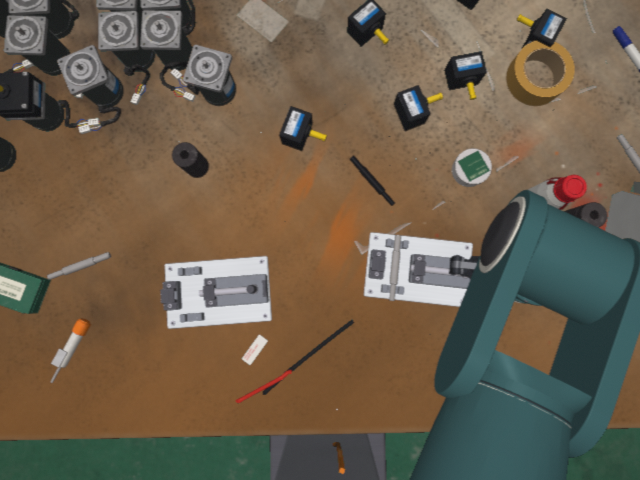

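The gripper stands above the knob, with the front finger at (340,300) in the crop and the knob at (358,335). Both carriers are undisturbed. I'll lower and close gently.

drive_tool(
  increments=[
    [[0,0,2,0,6],[0,0,4,0,6],[0,0,5.5,0,6],[0,0,6.7,0,6],[0,0,6.7,0,6],[0,0,6.7,0,4],[0,0,6.7,0,3],[0,0,6.7,0,2],[0,0,6.7,0,1],[0,0,6.7,0,1],[0,0,6.7,0,1],[0,0,6.7,0,1]],
  ],
  squeeze=20,
)

```text
time: 2.9
ee_pos: [0.5565, -0.2561, 0.2345]
ee_rot: [3.141, -0.001, -0.125]
wrist_force: [-1.9, -0.4, 6.2]
opening: 0.162
```

```bash
python3 - <<'E'
from h import *
d=snap("scene","pics/scene2.png")
a=d["image"][100:280,280:520,::-1]; cv2.imwrite("pics/c2.png",cv2.resize(a,None,fx=3.3,fy=3.3,interpolation=cv2.INTER_CUBIC))
E
```

```text
(no output)
```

View pics/c2.png

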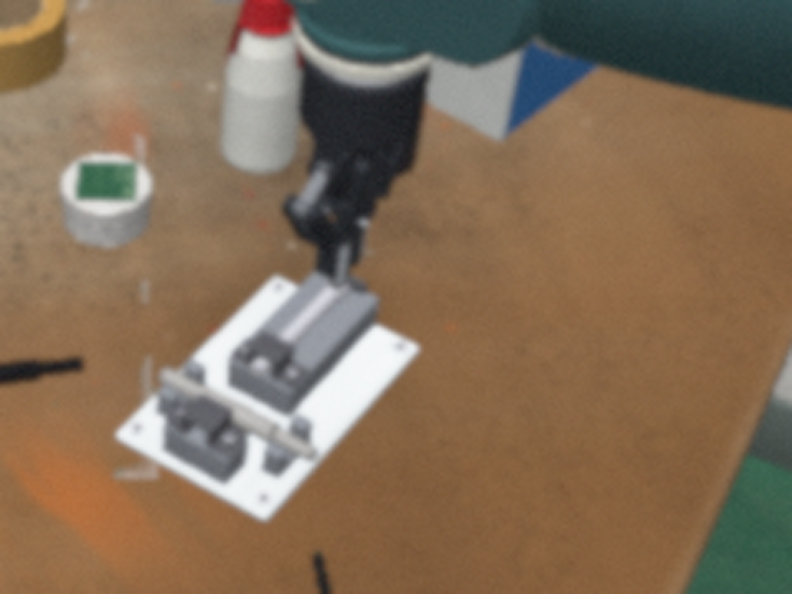

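The opening has stopped at about 14 mm, so the jaws are on the knob. Next I'll push along tool −y.

drive_tool(
  increments=[
    [[0,-0.6,0,0,1],[0,-1.2,0,0,1],[0,-1.8,0,0,1],[0,-2.4,0,0,1],[0,-3.0,0,0,1],[0,-3.6,0,0,1],[0,-4.2,0,0,1],[0,-4.8,0,0,1],[0,-5.2,0,0,1],[0,-5.5,0,0,1],[0,-5.5,0,0,1],[0,-5.5,0,0,1]],
  ],
)

```text
time: 4.15
ee_pos: [0.5635, -0.2013, 0.2345]
ee_rot: [-3.141, -0.002, -0.125]
wrist_force: [1.9, 1.1, 6.3]
opening: 0.165
```

```bash
python3 - <<'E'
from h import *
d=snap("scene","pics/scene3.png")
a=d["image"][100:280,280:520,::-1]; cv2.imwrite("pics/c3.png",cv2.resize(a,None,fx=3.3,fy=3.3,interpolation=cv2.INTER_CUBIC))
E
```

```text
(no output)
```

View pics/c3.png

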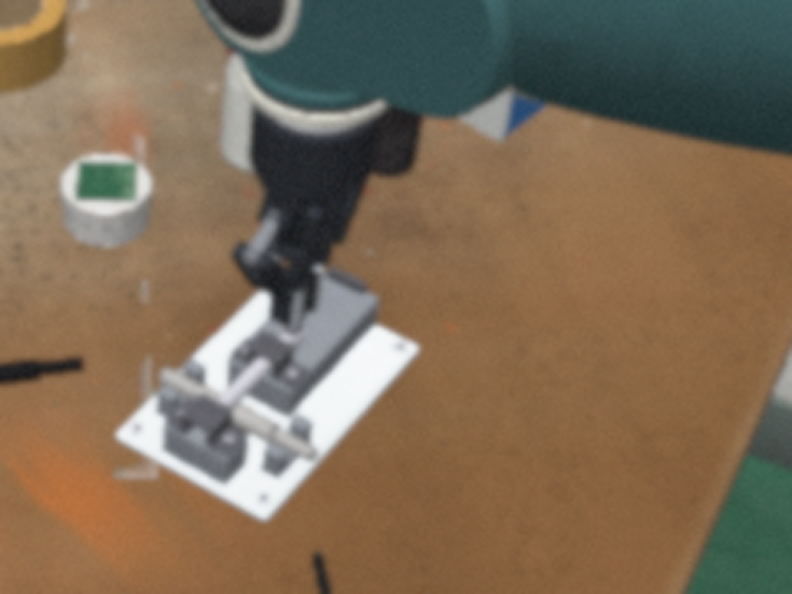

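The bolt has moved with the gripper: its bright rod now crosses the shaft and reaches the keeper at about (225,410). The shaft hasn't moved. I'll go on in 1–2 mm steps until the stop shows in the force.

drive_tool(
  increments=[
    [[0,-0.2,0,0,1],[0,-0.4,0,0,1],[0,-0.4,0,0,1],[0,-0.4,0,0,1]],
  ],
)

```text
time: 4.6
ee_pos: [0.564, -0.1975, 0.2345]
ee_rot: [3.141, -0.002, -0.125]
wrist_force: [2.4, -0.2, 5.2]
opening: 0.164
```

drive_tool(
  increments=[
    [[0,-0.1,0,0,1],[0,-0.2,0,0,1],[0,-0.2,0,0,1],[0,-0.2,0,0,1]],
  ],
)

```text
time: 5.0
ee_pos: [0.5643, -0.1956, 0.2345]
ee_rot: [3.141, -0.002, -0.125]
wrist_force: [2.2, -1.9, 4.6]
opening: 0.164
```

drive_tool(
  increments=[
    [[0,-0.1,0,0,1],[0,-0.2,0,0,1],[0,-0.2,0,0,1],[0,-0.2,0,0,1]],
  ],
)

```text
time: 5.4
ee_pos: [0.5645, -0.1936, 0.2345]
ee_rot: [3.141, -0.002, -0.125]
wrist_force: [1.6, -2.2, 5.3]
opening: 0.168
```

drive_tool(
  increments=[
    [[0,-0.1,0,0,1],[0,-0.2,0,0,1],[0,-0.2,0,0,1],[0,-0.2,0,0,1]],
  ],
)

```text
time: 5.8
ee_pos: [0.5645, -0.1928, 0.2346]
ee_rot: [3.138, -0.002, -0.126]
wrist_force: [0.1, -17.0, 2.9]
opening: 0.169
```

The force has jumped to 17 N with the tool lagging its command, so the bolt is at its stop. I'll ease off, open and rise.

drive_tool(
  increments=[
    [[0,0.15,0,0,1.3],[0,0.15,0,0,2],[0,0.15,0,0,4],[0,0.15,0,0,5],[0,0.15,0,0,5],[0,0.15,0,0,5],[0,0.15,-2,0,5],[0,0.15,-6,0,5],[0,0.15,-11,0,5],[0,0.15,-15,0,5],[0,5,-15,0,5],[0,10,-15,0,5],[0,15,-15,0,5],[0,20,-15,0,5],[0,23,-15,0,5],[0,23,-15,0,5],[0,23,-15,0,5]],
  ],
)

```text
time: 7.5
ee_pos: [0.5355, -0.4202, 0.3833]
ee_rot: [-3.141, 0.001, -0.126]
wrist_force: [-0.2, -0.1, 0.7]
opening: 0.586
```

```bash
python3 - <<'E'
from h import *
d=snap("top","pics/top4.png"); s=snap("scene","pics/scene4.png")
a=d["image"][220:320,350:490,::-1]; cv2.imwrite("pics/ctop4.png",cv2.resize(a,None,fx=5.5,fy=5.5,interpolation=cv2.INTER_CUBIC))
a=s["image"][160:260,305:425,::-1]; cv2.imwrite("pics/cs4.png",cv2.resize(a,None,fx=6,fy=6,interpolation=cv2.INTER_CUBIC))
print(observe())
E
```

```text
{'time': 7.6, 'joint_positions': array([-7.00979807e-01,  1.33419421e-01,  1.45641515e+00,  1.95916592e-04,
        1.55191041e+00,  9.94380512e-01]), 'dq': array([ 0.01103186, -0.0077698 ,  0.0031002 , -0.00151724, -0.00032888,
       -0.0024022 ]), 'joint_torque': array([-1.50169406e+00, -7.32872915e+01, -6.31049967e+01, -4.73301625e-02,
       -1.82044163e-02, -6.70899666e-03]), 'ee_pos': array([ 0.53594983, -0.41892516,  0.38372061]), 'ee_rot': array([-3.14134540e+00,  2.09547863e-05, -1.24567705e-01]), 'wrist_force': array([-0.10846049, -0.01906451, -1.37694205]), 'ft_torque': array([ 0.013501  , -0.05000487, -0.01175735]), 'opening': 0.5831712914330702}
```

View pics/ctop4.png

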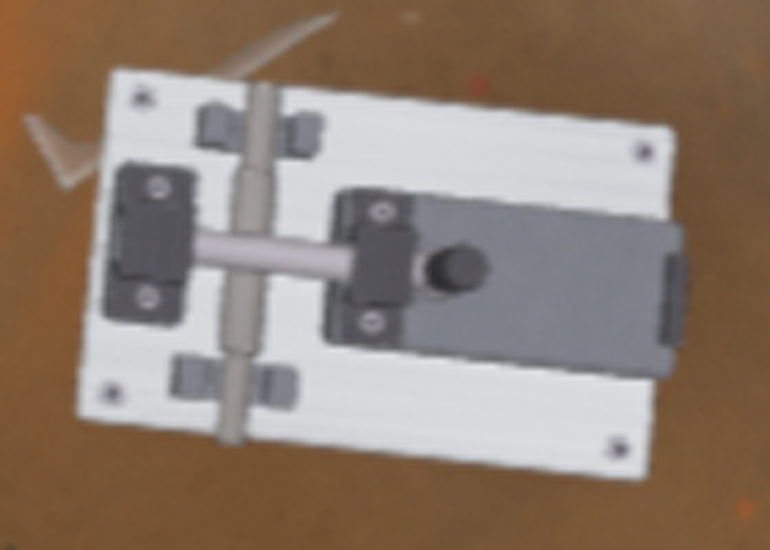

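View pics/cs4.png

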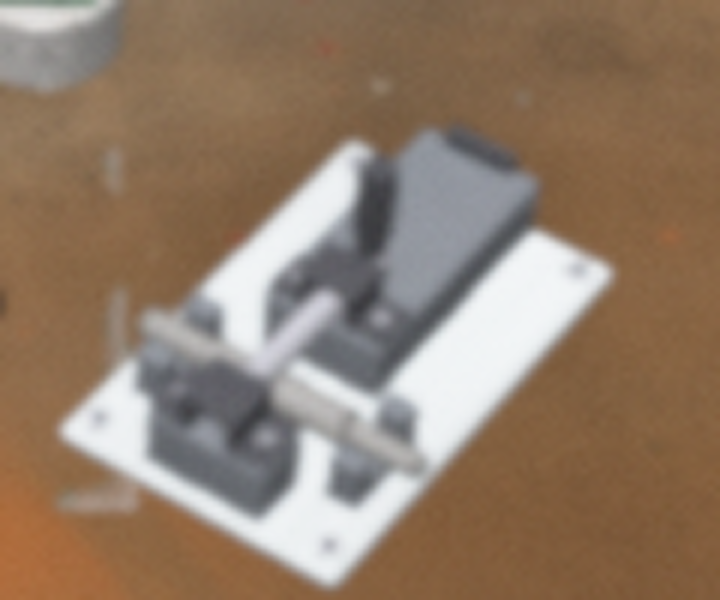

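The bolt crosses the shaft into the keeper, with the knob now at (465,267) in the top crop where it was at (675,292). That is about 65 mm of travel, and the shaft and plate sit at the same pixels as before.

```bash
python3 - <<'E'
from h import *
print(finish_job())
E
```

```text
the job is handed in; nothing more can be done
None
```

The loaded carrier's bolt is fully home: it runs across the shaft into its keeper. I gripped its knob lightly and slid the bolt home until the wrist force rose from about 2 N to 17 N. Then I eased off, opened the fingers, raised the gripper and drew it clear before handing in at about 7.6 s.

- **Bolt:** the last top picture shows the knob about 65 mm further on. It started roughly 4 mm along by the top camera and 11 mm by the scene camera. From the top camera and the force rise, I take it to be at its 68 mm stop.
- **Shaft:** it appears at the same pixels as at the start in both cameras.
- **Empty carrier:** the arm never went near it. I did not measure it again in the last picture.
- **Robot:** it is touching nothing. The wrist force was near zero after retreating.

No check failed. The one disagreement was the 7 mm between the two cameras on the knob's starting position, which did not matter because I pushed to the stop.

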